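Clamp down the lid of the culture jar

ROBOT

A 6-joint arm with a two-finger parallel gripper is mounted at the origin on the work surface. World frame = base frame: x ahead of the robot, y to its left, z up, the work surface at z = 0. Lengths are in m, angles in rad, forces in N, time in s.
With the tool pointing down it reaches from about 0.375 to 0.9 m from the base axis. Payload 3.1 kg.
Tool frame: the origin (TCP) lies at the centre of the arm's flange, where the gripper is bolted on; the fingertips stand 173 mm ahead of it and the grasp point (between the pads) lies 155 mm ahead of it; z points along the fingers, x is the direction in which the jaws open and shut, and the axes are right-handed (so a half turn about z gives the same grasp; the last joint's range is limited). The gripper opens to 85 mm and grips with 20 to 120 N. Pads are 22 mm wide; open, the fingers measure 114 mm over their backs; the gripper's body (76 mm by 85 mm) begins 54 mm behind the grasp point. The pads swing forward as they close: fully open they stand 13 mm farther back than shut.
Start: joints at [1.036, 0.527, 1.433, -0, 1.181, -0.178], TCP at [0.218, 0.586, 0.405] pointing down, gripper open.
Joint ranges: [-3.08, 3.08], [-0.75, 2.2], [0.22, 2.44], [-1.43, 4.57], [0, 2.65], [-2.85, 2.85]. Speed limits (rad/s): [2.79, 2.79, 3.14, 3.14, 3.14, 3.14].

INTERFACE

Orientations are given as a unit quaternion [x, y, z, w].
In Python, from station import manip gives the robot as it stands.
- The arm moves only by the shell command python3 -m jog 'ROWS' [OPENING] [FORCE]. ROWS is JSON, a list that holds one entry, the list of rows, each a list of 4 numbers: the shift along the world's x, y, z in mm, then the turn about the world's z in degrees. A call has exactly 8 rows; each row shifts and turns the commanded pose from where the row before left it; what a row does not reach is not made up. A row lasts 1/8 s, in which the tool goes at most 62.5 mm and 10.7 degrees, less where a joint would pass 70% of its speed; a pose out of reach is approached as far as the arm can. A call is refused whole if a number of a shift passes 62.5 or a number of a turn 10.7, either way. A call with a gripper value outside its range is refused whole. OPENING is the opening in per cent of the stroke, from 0 (shut) to 100 (fully open), set as the call begins (- or left out, the last holds). The fingers move at their own pace and stop on an object; FORCE is the grip in N (left out, the last holds). Time passes only in rows, so rows that do not move let the fingers close, or fill a call up. It gives the time, the measured TCP pose, the force and the opening at its end, in the units of the state.
- manip.sense(): the state, without advancing time (a new reading comes with each control period).
- manip.snapshot(name): name is "scene" or "top" or "wrist"; returns the picture (384x512x3 uint8, red, green, blue); there is no depth.
- manip.camera_info(name): a dict with "fx", "fy", "cx", "cy" (pixels), "R" (3x3) and "t" (3): a world point X has camera coordinates R X + t. Camera axes: x right, y down, z forward; pixel columns grow to the right and rows downward; lengths in m; the calibration is good to about 2 mm. A picture is of the moment at which its call begins: read the wrist's pose just before it. camera_info takes no time and is no camera call; for the wrist camera it gives the pose at the moment of the call.
- manip.sign_off(): hands the job in, once; it reports no verdict.
The state is a dict: "t": time; "q": joint angles; "qd": joint speeds; "tau": joint torques, N m; "tcp_pos": TCP position; "tool_rot": TCP orientation; "force": force on the tool from outside, world axes, zero at the start; "ft_torque": the same for the moment, N m; "finger_gap": opening from 0.0 (shut) to 1.0 (fully open).
Only numpy, scipy, OpenCV 4.12 (cv2) and the standard library are available. Lean on these libraries where they do the work, as an engineer would, in place of code of your own. Each camera call takes 0.05 s, during which the arm holds its last target. There are 200 camera calls.

TASK

Close up the culture jar: swing the steel clamp bar across the lid until its notch is fully home under the head of the stud, and only then screw the smooth red ball knob down clockwise until it stops firmly, so that the lid is pressed tight. Leave the lid sitting in its collar and do not shift the things around the jar.

Things in the scene. Friction and masses are not known exactly. Their poses are not given: they have to be found in the camera images.
- ball_center (a point): Centre of the smooth, slippery red ball knob, 40 mm across, about 202 mm above the bench, on the clamp screw half-way along the bar (75 mm from its pivot). Gripped above its widest part, the fingers slide off. All is free to 30 mm below this point out to 60 mm around, but for the ball's 11 mm stem. A slotted brass disc on top shows its turning. Sinks 6 mm per turn.
- knob (a joint): Angle of the ball knob (rad): grows as it is turned clockwise seen from above (screwing down), to a firm stop at 4.6 where the lid is pressed tight; the foot first touches the lid at about 4.2. It starts loose, between 1.4 and 2.6, so it needs 2.0 to 3.2 rad more (two or three grasps). Friction about 0.16 N m all the way; it stays where it is left.
- clamp_bar (a joint): Angle of the clamp bar about its pivot (rad): 0 = home against the stud (its stop), grows as the bar swings open counter-clockwise seen from above. It starts open, between 0.8 and 1.4. Friction about 0.1 N m; it stays where it is left. Screwing the knob down clockwise also pushes the bar towards home.
- bar_handle (a point): Centre of the red plastic grip at the free end of the clamp bar, 40 mm long along the bar, 22 mm wide, 14 mm thick, about 154 mm above the bench, 190 mm from the pivot. The bar swings level; the line from the pivot to this point is the bar's length.
- pivot (a point): Top of the pivot bolt's head about which the bar swings (vertical axis), on the rim of the jar, 165 mm above the bench, 75 mm from the jar's axis.
- stud (a point): Top of the brass headed stud (head 17 mm wide, neck 8 mm) on the rim of the jar opposite the pivot, 150 mm from it, 164 mm above the bench. When home, the notch in the side of the bar surrounds its neck and the bar's grip lies 40 mm beyond it.
- jar_mouth (a point): Centre of the jar's mouth, where the lid seats, 126 mm above the bench. The jar is a clear cylinder 120 mm across with an aluminium collar 141 mm across, holding stacked culture dishes; it stands in a grey cradle 176 mm across, bolted to the bench, and cannot move.
- lid: Steel lid, 128 mm across and 8 mm thick, loose in the jar's collar (2 mm of play); origin at the centre of its underside, z up. Two brass vent nozzles 20 mm tall stand on it on the side away from the open bar.
- lid_pad (a point): Middle of the small round pad on top of the lid, 138 mm above the bench, which the screw's foot presses.
- press_foot: The round steel foot, 21 mm across, at the lower end of the clamp screw under the bar; origin at the centre of its underside. It moves down 6 mm per turn of the knob.
- dish_center (a point): Bystander: closed culture dish lying on the bench, 90 mm across, 16 mm high; centre.
- slide_box_center (a point): Bystander: blue slide box lying on the bench, 98 x 84 x 35 mm; centre.
- stain_bottle_center (a point): Bystander: small amber stain bottle standing on the bench, 40 mm across, 85 mm tall; centre.
There are look-alikes about, which are no part of the job. What is shaped like the lid but orange or purple is not meant.

How it is judged:
By the outcome, as a careful person would: the job done as asked, in the order asked, and still so for the second after the job is handed in, with the robot touching nothing.
It also fails if it takes over 64 s, if anything falls off the work surface, if the arm or the gripper's body presses on something with over 40 N, if the wrist force passes 120 N, or if a joint passes its speed limit or range.

## Working session

There is one attempt and no reset: what is moved stays moved. The work goes in short steps, Python scripts to look and compute and a shell command to move; the robot and the scene stay as the last step left them, time stands still between calls to the robot, and variables do not carry over. Pictures are saved under pics/ and viewed, about 8 in all and at most 12, crops included, and the job is handed in when it is done.

```bash
mkdir -p pics
cat > h.py <<'E'
import numpy as np, cv2
from station import manip
def snap(cam,name,crop=None,scale=1):
    ci=manip.camera_info(cam); im=manip.snapshot(cam)
    np.savez('pics/'+name+'.npz',im=im,**{k:np.array(v) for k,v in ci.items()})
    o=im[:,:,::-1]
    if crop: x0,y0,x1,y1=crop; o=o[y0:y1,x0:x1]
    o=cv2.resize(o,None,fx=scale,fy=scale,interpolation=cv2.INTER_CUBIC)
    cv2.imwrite('pics/'+name+'.png',o)
    return im
def ci(name):
    return np.load('pics/'+name+'.npz')
def at_z(name,u,v,z):
    c=ci(name); R=c['R'];t=c['t']; d=R.T@np.array([(u-c['cx'])/c['fx'],(v-c['cy'])/c['fy'],1]); C=-R.T@t
    return C+d*(z-C[2])/d[2]
def proj(name,X):
    c=ci(name); p=c['R']@np.array(X)+c['t']; return np.array([c['fx']*p[0]/p[2]+c['cx'],c['fy']*p[1]/p[2]+c['cy']])
E
python3 - <<'E'
from h import *
s=manip.sense(); print(s)
a=snap('top','top0',scale=1.5); b=snap('scene','sc0',scale=1.5)
E
```

```text
{'t': 0.0, 'q': array([ 1.03548360e+00,  5.28498082e-01,  1.43392213e+00, -4.29863958e-05,
        1.18138668e+00, -1.78500062e-01]), 'qd': array([ 0.00016683, -0.00122958,  0.00098557,  0.00139723, -0.0005305 ,
        0.00105223]), 'tau': array([-9.07783469e-04, -4.42343152e+01, -1.78025615e+01, -2.98308960e-04,
        8.46198003e-03,  2.94587983e-05]), 'tcp_pos': array([0.21810289, 0.58533917, 0.40370728]), 'tool_rot': array([ 8.21362420e-01,  5.70405600e-01, -9.98769917e-04,  4.78085373e-04]), 'force': array([ 0.21773134, -1.32174232, -0.00545956]), 'ft_torque': array([-0.03184389,  0.02184846,  0.04328514]), 'finger_gap': 1.0015829954766131}
```

View pics/top0.png

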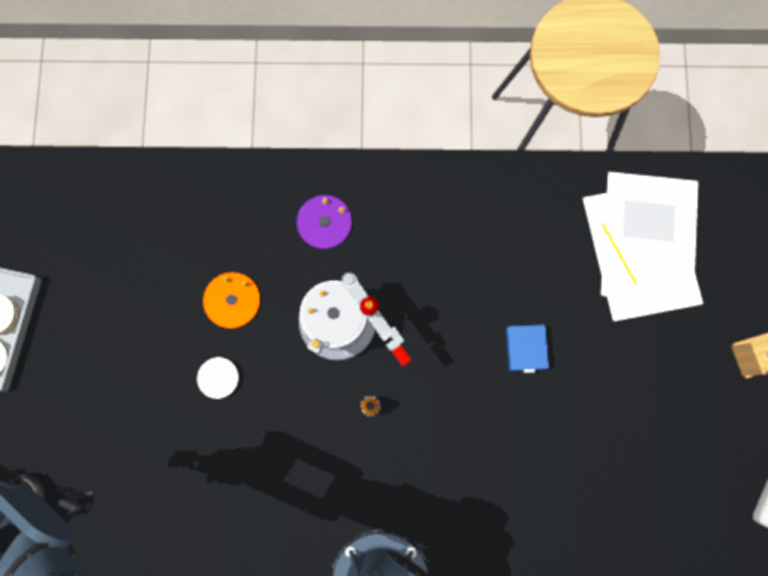

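View pics/sc0.png

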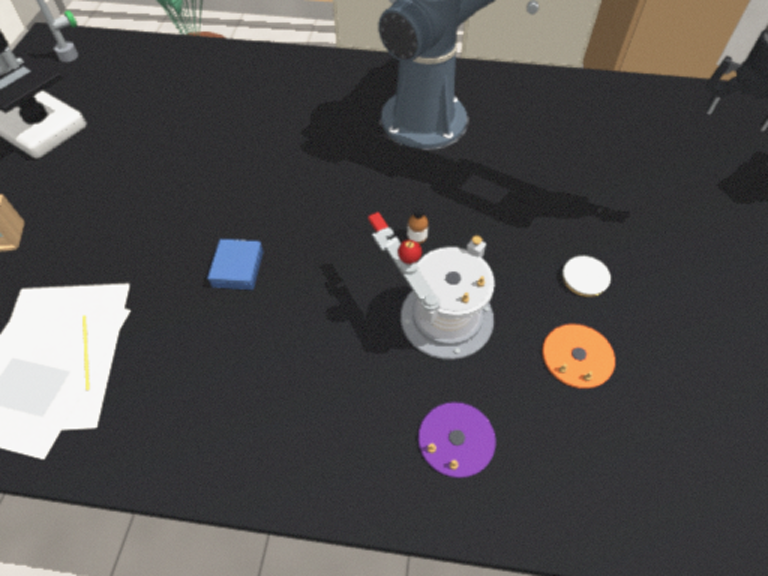

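The top view (at 1.5x) shows the pivot at (348,280), ball (369,306), grip (402,355), stud (315,344) and lid centre (334,313). The stain bottle is at (370,406).

Run:
```python
from h import *
im=ci('top0')['im']; hsv=cv2.cvtColor(im,cv2.COLOR_RGB2HSV)
m=((hsv[...,0]<6)|(hsv[...,0]>174))&(hsv[...,1]>180)&(hsv[...,2]>80)
n,l,st,ce=cv2.connectedComponentsWithStats(m.astype('uint8'))
for i in range(1,n):
    if st[i,4]>20: print(st[i],ce[i])
P={}
for k,u,v,z in [('pivot',348,280,.165),('ball',369,306,.202),('handle',402,355,.161),('stud',315,344,.164),('pad',334,313,.138),('bottle',370,406,.085)]:
    P[k]=at_z('top0',u/1.5,v/1.5,z); print(k,P[k].round(4))
d=lambda a,b:np.linalg.norm((P[a]-P[b])[:2])
an=lambda a,b:np.degrees(np.arctan2(*(P[b]-P[a])[:2][::-1]))
print(d('pivot','stud'),d('pivot','ball'),d('pivot','handle'),d('pivot','pad'),an('pivot','stud'),an('pivot','handle'),an('pivot','ball'))
for c in range(3): pass
from scipy.spatial.transform import Rotation as Ro
print(Ro.from_quat(manip.sense()['tool_rot']).as_matrix().round(3))
```

```text
[241 198  12  12  79] [246.4556962  203.88607595]
[262 231  12  13  96] [267.5 237. ]
pivot [0.63   0.0716 0.165 ]
ball [0.5704 0.0264 0.202 ]
handle [ 0.4761 -0.041   0.161 ]
stud [0.4968 0.1367 0.164 ]
pad [0.5646 0.1013 0.138 ]
bottle [0.3732 0.0248 0.085 ]
0.14831749228030455 0.07479792983783577 0.1907849225753269 0.07189474533478338 153.96687265385157 -143.80424455800505 -142.82224097812963
[[ 0.349  0.937 -0.001]
 [ 0.937 -0.349 -0.002]
 [-0.002 -0.    -1.   ]]
```

The sizes agree: the stud is 148 mm from the pivot, the ball 75 and the grip 191, and the bar is about 62° open. Next I move over the grip with the jaws across the bar.

```bash
python3 -m jog '[[[8,-20,3,3.5],[16,-40,0,3.5],[16,-40,0,3.5],[16,-40,0,3.5],[16,-40,0,3.5],[16,-40,0,3.5],[16,-40,0,3.5],[16,-40,0,3.5]]]' 100 40 && python3 -m jog '[[[16,-40,0,3.5],[16,-40,0,3.5],[16,-40,0,3.5],[16,-40,0,3.5],[16,-40,0,3.5],[16,-40,0,3.5],[16,-40,0,3.5],[26,-44,0,7.5]]]'
python3 -m jog '[[[0,0,0,0],[0,0,0,0],[0,0,0,0],[0,0,0,0],[0,0,0,0],[0,0,0,0],[0,0,0,0],[0,0,0,0]]]'
python3 - <<'E'
from h import *
snap('wrist','w1',scale=1.5)
for k,X in dict(pivot=(.63,.0716,.165),ball=(.5704,.0264,.202),handle=(.4761,-.041,.161),stud=(.4968,.1367,.164)).items(): print(k,proj('w1',X)*1.5)
E
```

```text
t: 1.1
tcp_pos: [0.3385, 0.2843, 0.4075]
tool_rot: [0.658, 0.753, -0.0, -0.0]
force: [0.2, 0.6, -0.7]
finger_gap: 1.001
t: 2.1
tcp_pos: [0.476, -0.0395, 0.4074]
tool_rot: [0.424, 0.905, 0.0, -0.001]
force: [0.9, 0.7, 0.2]
finger_gap: 1.004
t: 3.1
tcp_pos: [0.4763, -0.0384, 0.4077]
tool_rot: [0.426, 0.905, -0.0, 0.0]
force: [-0.4, 0.1, -0.1]
finger_gap: 0.998
pivot [363.71364729 571.65267293]
ball [364.53079363 531.25981266]
handle [380.31396887 292.96962085]
stud [584.97518413 495.07674691]
```

View pics/w1.png

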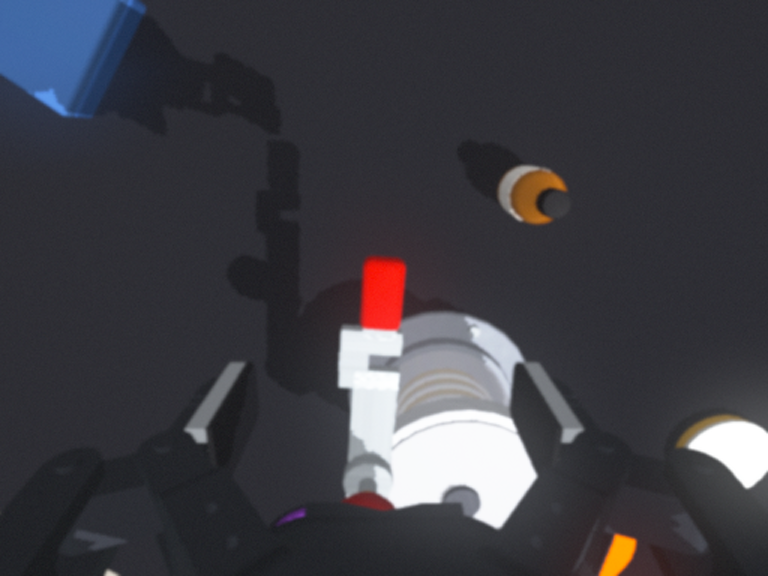

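The grip appears at (383,293) and was predicted at (380,293), so the estimate is good to about 1 mm. The jaws need about -3° of turn. I go down and grip.

```bash
python3 -m jog '[[[0,-2,-15,-3],[0,0,-20,0],[0,0,-20,0],[0,0,-20,0],[0,0,-14,0],[0,0,-8,0],[0,0,0,0],[0,0,0,0]]]' 100 40 && python3 -m jog '[[[0,0,0,0],[0,0,0,0],[0,0,0,0],[0,0,0,0],[0,0,0,0],[0,0,0,0],[0,0,0,0],[0,0,0,0]]]' 0 40
```

```text
t: 4.15
tcp_pos: [0.4765, -0.0404, 0.3112]
tool_rot: [0.45, 0.893, 0.0, 0.001]
force: [0.1, -0.4, -0.4]
finger_gap: 1.004
t: 5.15
tcp_pos: [0.4764, -0.0406, 0.3109]
tool_rot: [0.45, 0.893, -0.0, 0.0]
force: [-0.9, -2.2, 5.0]
finger_gap: 0.255
```

Run:
```python
import numpy as np
p=np.array([.63,.0716]); h=np.array([.4761,-.0405])
r=np.linalg.norm(h-p); a0=np.degrees(np.arctan2(*(h-p)[::-1])); print(r,a0)
a=a0-np.arange(0,65,4.0); X=p+r*np.c_[np.cos(np.radians(a)),np.sin(np.radians(a))]
print((np.diff(X,axis=0)*1000).round(1).tolist())
```

```text
0.1903985819274923 -143.93059010041898
[[-7.4, 11.0], [-6.7, 11.5], [-5.8, 11.9], [-5.0, 12.3], [-4.1, 12.6], [-3.2, 12.9], [-2.3, 13.1], [-1.4, 13.2], [-0.5, 13.3], [0.4, 13.3], [1.4, 13.2], [2.3, 13.1], [3.2, 12.9], [4.1, 12.6], [5.0, 12.3], [5.8, 12.0]]
```

The opening of 21.7 mm matches the 22 mm grip. I swing the first half.

```bash
python3 -m jog '[[[-7.4,11,0,-4],[-6.7,11.5,0,-4],[-5.8,11.9,0,-4],[-5,12.3,0,-4],[-4.1,12.6,0,-4],[-3.2,12.9,0,-4],[-2.3,13.1,0,-4],[-1.4,13.2,0,-4]]]'
```

```text
t: 6.15
tcp_pos: [0.4407, 0.0587, 0.311]
tool_rot: [0.679, 0.734, 0.001, 0.001]
force: [1.9, -0.7, 3.9]
finger_gap: 0.251
```

```bash
python3 -m jog '[[[-0.5,13.3,0,-4],[0.4,13.3,0,-4],[1.4,13.2,0,-4],[2.3,13.1,0,-4],[3.2,12.9,0,-4],[4.1,12.6,0,-4],[2.5,6.1,0,-2],[0,0,0,0]]]'
python3 - <<'E'
from h import *
snap('top','top1',(160,140,320,260),4); s=manip.sense(); print(s['force'],s['ft_torque'])
E
```

```text
t: 7.15
tcp_pos: [0.4542, 0.1432, 0.3109]
tool_rot: [0.826, 0.564, 0.001, 0.0]
force: [-0.1, -0.7, 5.5]
finger_gap: 0.253
[ 1.55199064 -0.58774365  5.50694812] [ 0.06069291 -0.12727048  0.11430738]
```

About 4° remain. I finish in small steps and press lightly onto the stop.

```bash
python3 -m jog '[[[1.3,3,0,-1],[1.3,3,0,-1],[1.4,3,0,-1],[1.4,3,0,-1],[0.7,1.5,0,-0.5],[0.7,1.5,0,-0.5],[0,0,0,0],[0,0,0,0]]]'; python3 -c "
from station import manip
s=manip.sense(); print(s['force'],s['ft_torque'])"
```

```text
t: 8.2
tcp_pos: [0.4607, 0.1575, 0.311]
tool_rot: [0.849, 0.528, 0.0, 0.001]
force: [0.7, -0.3, 5.1]
finger_gap: 0.249
[ 0.74074058 -0.25414805  5.08804522] [-0.10940903 -0.09590754  0.37192379]
```

```bash
python3 -m jog '[[[0.8,1.5,0,-0.5],[0,0,0,0],[0.8,1.5,0,-0.5],[0,0,0,0],[0.8,1.5,0,-0.5],[0,0,0,0],[0,0,0,0],[0,0,0,0]]]'
python3 - <<'E'
from h import *
s=manip.sense(); print(s['force'],s['ft_torque'],s['tcp_pos'])
snap('top','top1',(170,140,320,252),5)
E
```

```text
t: 9.2
tcp_pos: [0.4618, 0.1591, 0.3108]
tool_rot: [0.855, 0.519, -0.004, 0.003]
force: [-2.9, -18.1, 10.9]
finger_gap: 0.249
[ -2.89366539 -18.0757882   10.93487364] [-2.63891977  0.31337485  0.86468922] [0.46184707 0.15907746 0.31082997]
```

View pics/top1.png

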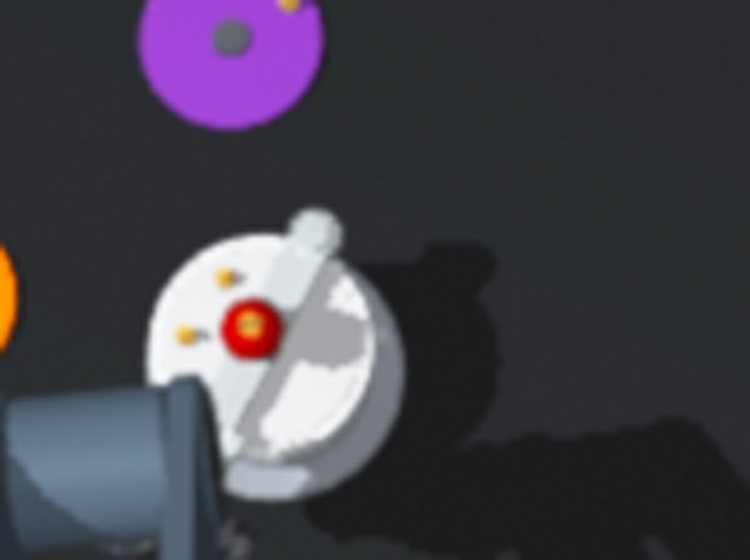

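The arm pressed on the stop with 18 N, and the bar is at about 152.5° against 154±1.5° from the picture. I release, rise and look at the notch.

```bash
python3 -m jog '[[[-1.2,-2.2,0,0],[0,0,0,0],[0,0,0,0],[0,0,0,0],[0,0,0,0],[0,0,0,0],[0,0,0,0],[0,0,0,0]]]' 100 && python3 -m jog '[[[0,0,5,0],[0,0,15,0],[0,0,20,0],[0,0,20,0],[0,0,20,0],[0,0,20,0],[0,0,0,0],[0,0,0,0]]]'
python3 - <<'E'
from h import *
snap('wrist','w2',scale=1.5)
E
```

```text
t: 10.25
tcp_pos: [0.4618, 0.1599, 0.3107]
tool_rot: [0.857, 0.515, 0.0, 0.0]
force: [-0.7, -0.6, 0.2]
finger_gap: 0.999
t: 11.25
tcp_pos: [0.4614, 0.1599, 0.4103]
tool_rot: [0.857, 0.515, -0.0, -0.0]
force: [0.5, 0.1, -0.3]
finger_gap: 1.001
```

View pics/w2.png

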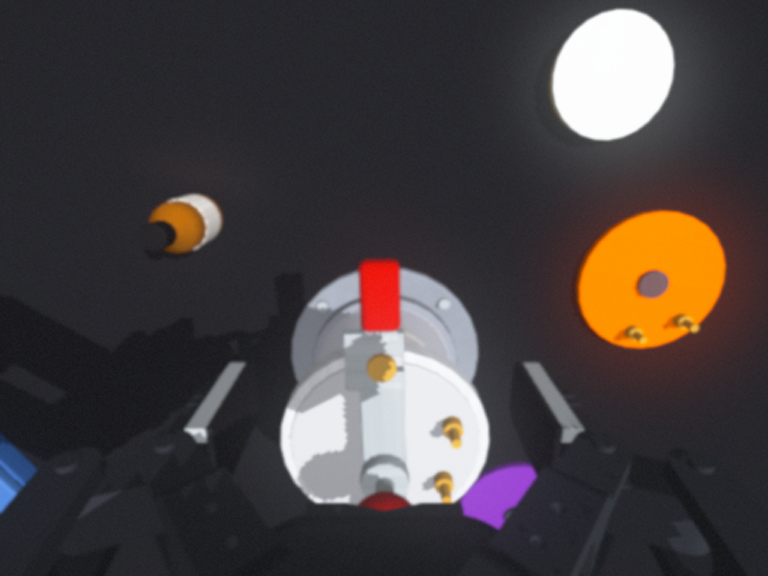

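The stud head at (380,368) lies on the line of the grip at (380,296), so the notch surrounds it. Now I measure these points and the ball.

Run:
```python
from h import *
h=at_z('w2',380/1.5,296/1.5,.161); s=at_z('w2',380/1.5,368/1.5,.164)
im=ci('top1')['im']; hsv=cv2.cvtColor(im,cv2.COLOR_RGB2HSV)
m=((hsv[...,0]<6)|(hsv[...,0]>174))&(hsv[...,1]>180)&(hsv[...,2]>80); m[:,:190]=0;m[220:]=0
n,l,st,ce=cv2.connectedComponentsWithStats(m.astype('uint8'))
i=1+np.argmax(st[1:,4]); print(st[i],ce[i])
bx=st[i]; b=at_z('top1',bx[0]+bx[2]/2-.5,bx[1]+bx[3]/2-.5,.202)
p=at_z('top1',170+315/5,140+231/5,.165)
print(h,s,b,p)
d=(h-s)[:2]; u=d/np.linalg.norm(d); print(np.linalg.norm(d),np.degrees(np.arctan2(u[1],u[0])), 'ball from handle',h[:2]-115*.001*u,'from stud',s[:2]-.075*u)
q=manip.sense()['q']; print(np.degrees(q))
```

```text
[215 200  11  11  66] [220.1969697  205.90909091]
[0.46115703 0.15752555 0.161     ] [0.49755209 0.13812314 0.164     ] [0.56675308 0.10454898 0.202     ] [0.63154161 0.0685533  0.165     ]
0.04124382796320216 151.937674984352 ball from handle [0.56263722 0.1034259 ] from stud [0.56373482 0.10284076]
[ 5.97178701e+00  1.93348191e+01  1.00892957e+02  8.58365140e-04
  5.98719316e+01 -5.60835403e+01]
```

The ball is at about (0.564, 0.1035), and the three estimates agree within 3 mm. I move over it with 40° of turn in hand for the screwing, then go down.

```bash
python3 -m jog '[[[12.8,-7.1,0,5],[12.8,-7.1,0,5],[12.8,-7.1,0,5],[12.8,-7.1,0,5],[12.8,-7.1,0,5],[12.8,-7.1,0,5],[12.8,-7.1,0,5],[12.8,-7.1,0,5]]]' && python3 -m jog '[[[0,0,-2,0],[0,0,-10,0],[0,0,-12,0],[0,0,-12,0],[0,0,-12,0],[0,0,-10,0],[0,0,0,0],[0,0,0,0]]]' && python3 -m jog '[[[0,0,0,0],[0,0,0,0],[0,0,0,0],[0,0,0,0],[0,0,0,0],[0,0,0,0],[0,0,0,0],[0,0,0,0]]]' 0 60;  python3 - <<'E'
from h import *
s=manip.sense(); print(s['force'],s['ft_torque'],s['tcp_pos'],np.degrees(s['q']).round(1))
snap('scene','sc1',(220,110,380,230),4)
E
```

```text
t: 12.3
tcp_pos: [0.5643, 0.1029, 0.4093]
tool_rot: [0.628, 0.778, -0.001, -0.001]
force: [-0.2, -0.9, 0.2]
finger_gap: 1.004
t: 13.3
tcp_pos: [0.5644, 0.1031, 0.3529]
tool_rot: [0.629, 0.777, 0.0, 0.0]
force: [0.1, -0.2, 0.3]
finger_gap: 0.999
t: 14.3
tcp_pos: [0.564, 0.1034, 0.3532]
tool_rot: [0.629, 0.778, 0.0, -0.0]
force: [-2.6, 2.4, 5.2]
finger_gap: 0.44
[-2.55348162  2.42364264  5.24363365] [0.11234603 0.30907223 0.09624985] [0.5640253  0.10339757 0.35323057] [  -0.8   30.    92.6    0.    57.4 -102.9]
```

View pics/sc1.png

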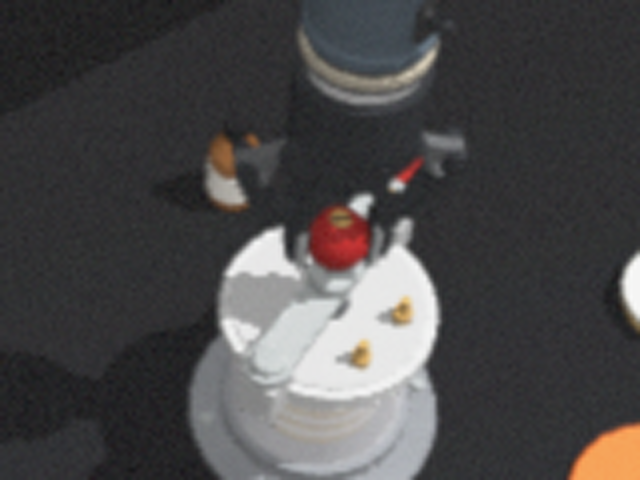

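The gap reads 37 mm on the 40 mm ball, and the pads look to straddle the equator. I raise the grip to 100 N and turn 64° clockwise, following the sinking.

```bash
python3 -m jog '[[[0,0,0,0],[0,0,0,0],[0,0,-0.1,-8],[0,0,-0.2,-8],[0,0,-0.1,-8],[0,0,-0.2,-8],[0,0,-0.1,-8],[0,0,-0.2,-8]]]' 0 100;  python3 - <<'E'
from h import *
s=manip.sense(); print(s['force'],s['ft_torque'],s['tcp_pos'],np.degrees(s['q']).round(1))
E
python3 -m jog '[[[0,0,-0.1,-8],[0,0,-0.2,-8],[0,0,-0.1,-8],[0,0,-0.2,-8],[0,0,-0.1,-8],[0,0,0,0],[0,0,0,0],[0,0,0,0]]]';  python3 - <<'E'
from h import *
s=manip.sense(); print(s['force'],s['ft_torque'],s['tcp_pos'],np.degrees(s['q']).round(1))
snap('scene','sc2',(270,140,340,200),6)
a=ci('sc1')['im'][140:200,270:340,::-1]; b=ci('sc2')['im'][140:200,270:340,::-1]
cv2.imwrite('pics/cmp.png',cv2.resize(np.hstack([a,b]),None,fx=5.5,fy=5.5,interpolation=cv2.INTER_CUBIC))
E
```

```text
t: 15.35
tcp_pos: [0.564, 0.1041, 0.3526]
tool_rot: [0.892, 0.453, 0.001, -0.001]
force: [-3.1, 4.4, 7.2]
finger_gap: 0.426
[-3.06922641  4.3876375   7.20768983] [0.53172521 0.52692928 0.12290279] [0.56397515 0.10405621 0.3525944 ] [ -0.7  30.   92.6   0.1  57.3 -54.6]
t: 16.35
tcp_pos: [0.564, 0.1036, 0.3519]
tool_rot: [0.992, 0.122, -0.0, -0.001]
force: [-2.5, 3.3, 6.8]
finger_gap: 0.426
[-2.54401143  3.25494009  6.84436215] [0.39266675 0.57992753 0.07769988] [0.56396206 0.10362265 0.35189041] [ -0.8  30.1  92.6   0.1  57.3 -14.9]
```

View pics/cmp.png

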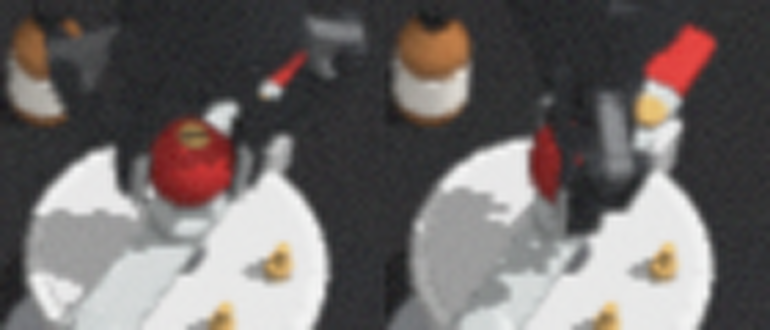

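The left crop shows the slot before the turn; on the right the finger hides it. I go on turning and watch the torque.

```bash
cat > f.sh <<'E'
python3 - <<'E'
from h import *
s=manip.sense(); print(s['force'].round(1),s['ft_torque'].round(3),s['tcp_pos'].round(4),np.degrees(s['q'][[0,5]]).round(1),s['tau'][5].round(3))
E
E
python3 -m jog '[[[0,0,-0.1,-6],[0,0,-0.1,-6],[0,0,-0.1,-6],[0,0,-0.1,-6],[0,0,-0.1,-6],[0,0,-0.1,-6],[0,0,-0.1,-6],[0,0,-0.1,-6]]]'; sh f.sh
python3 -m jog '[[[0,0,-0.1,-6],[0,0,-0.1,-6],[0,0,-0.1,-6],[0,0,-0.1,-6],[0,0,0,0],[0,0,0,0],[0,0,0,0],[0,0,0,0]]]'; sh f.sh
```

```text
t: 17.4
tcp_pos: [0.5646, 0.1031, 0.3518]
tool_rot: [0.956, -0.292, 0.002, 0.0]
force: [-1.5, 1.8, 9.1]
finger_gap: 0.431
[-1.5  1.8  9.1] [0.075 0.123 0.928] [0.5646 0.1031 0.3518] [-0.8 33.2] 0.161
t: 18.4
tcp_pos: [0.5636, 0.1027, 0.3509]
tool_rot: [0.875, -0.485, -0.0, 0.001]
force: [-4.8, -0.8, 9.5]
finger_gap: 0.433
[-4.8 -0.8  9.5] [-0.112  0.654 -0.14 ] [0.5636 0.1027 0.3509] [-0.8 57.2] -0.128
```

```bash
python3 -m jog '[[[0,0,0,-2],[0,0,0,-2],[0,0,0,-2],[0,0,0,-2],[0,0,0,-2],[0,0,0,-2],[0,0,0,-2],[0,0,0,-2]]]'; sh f.sh
python3 -m jog '[[[0,0,0,-2],[0,0,0,-2],[0,0,0,-2],[0,0,0,-2],[0,0,0,-2],[0,0,0,-2],[0,0,0,-2],[0,0,0,-2]]]'; sh f.sh
```

```text
t: 19.4
tcp_pos: [0.5637, 0.1035, 0.3506]
tool_rot: [0.799, -0.602, -0.0, -0.0]
force: [-3.7, 2.4, 6.8]
finger_gap: 0.426
[-3.7  2.4  6.8] [0.278 0.443 0.211] [0.5637 0.1035 0.3506] [-0.8 73.2] 0.019
t: 20.4
tcp_pos: [0.5641, 0.1041, 0.3504]
tool_rot: [0.707, -0.707, -0.0, -0.001]
force: [-0.4, 4.2, 4.9]
finger_gap: 0.429
[-0.4  4.2  4.9] [ 0.647  0.263 -0.119] [0.5641 0.1041 0.3504] [-0.7 89.2] -0.463
```

The jaws now lie along y, so the scene camera can see the ball between the fingers. I compare the slot before and after.

Run:
```python
from h import *
snap('scene','sc3')
o=[]
for n in ('sc0','sc1','sc3'):
    a=ci(n)['im']
    c=(273,168) if n=='sc0' else (305,167)
    a=a[c[1]-20:c[1]+20,c[0]-20:c[0]+12 if n=='sc0' else c[0]+12,::-1]
    o.append(cv2.resize(a,(256,320),interpolation=cv2.INTER_CUBIC))
cv2.imwrite('pics/cmp2.png',np.hstack(o))
```

```text
(no output)
```

View pics/cmp2.png

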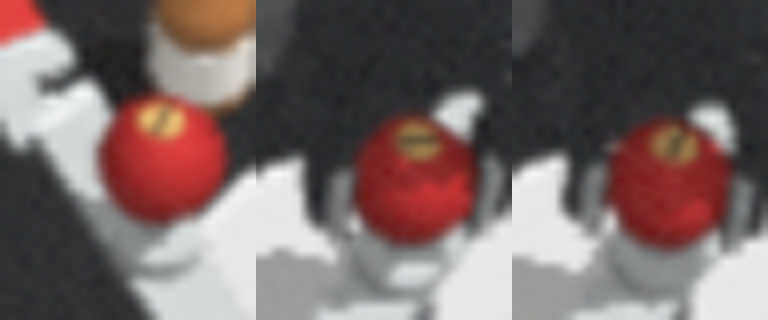

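The slot has turned: level at first, steep "/" now, which fits about -115° (the tool turned 192°, so it slipped). I measure the slot angle by rectifying the disc plane, then regrasp 3 mm lower.

```bash
cat > slot.py <<'E'
from h import *
def slot(n,c,z=.2215):
    # c: approx world xy of disc; rectify 16 mm patch, centre on brass, fit dark-line angle by correlation
    cc=ci(n); im=cv2.cvtColor(cc['im'],cv2.COLOR_RGB2HSV); g=cc['im'].astype(np.float32)
    N=120;s=.00025
    ii,jj=np.mgrid[:N,:N]; X=np.stack([c[0]+(N/2-ii)*s,c[1]+(N/2-jj)*s,np.full(ii.shape,z)],-1)
    p=X@cc['R'].T+cc['t']; u=(cc['fx']*p[...,0]/p[...,2]+cc['cx']).astype(np.float32); v=(cc['fy']*p[...,1]/p[...,2]+cc['cy']).astype(np.float32)
    w=cv2.remap(g,u,v,cv2.INTER_CUBIC)
    G=w[...,1]/(w[...,0]+20)  # green/red: high on brass, low on ball
    m=(G>.45).astype('uint8'); k=cv2.moments(m,True); cy,cx=k['m01']/k['m00'],k['m10']/k['m00']
    L=w.sum(2); best=[]
    for a in range(0,180,3):
        r=np.arange(-16,17); t=np.radians(a)
        # angle measured ccw from +x world: up in patch is +x, left is +y
        val=0
        best.append(min(np.mean(cv2.remap(L,(cx-r*np.sin(t)+o*np.cos(t)).astype(np.float32)[None],(cy-r*np.cos(t)-o*np.sin(t)).astype(np.float32)[None],cv2.INTER_LINEAR)) for o in (-4,-2,0,2,4)))
    a=3*int(np.argmin(best)); C=(c[0]+(N/2-cy)*s,c[1]+(N/2-cx)*s)
    print(n,'slot angle',a,'contrast',round(max(best)-min(best)),'centre',np.round(C,4),'area mm2',k['m00']*s*s*1e6)
    return w
if __name__=='__main__':
    slot('sc0',(.5704,.0264)); slot('sc1',(.564,.1035)); slot('sc3',(.564,.1035),.2195)
E
python3 slot.py
python3 -m jog '[[[0,0,0,0],[0,0,0,0],[0,0,0,0],[0,0,-1,8],[0,0,-1,8],[0,0,-1,8],[0,0,0,8],[0,0,0,8]]]' 100 && python3 -m jog '[[[0,0,0,8],[0,0,0,8],[0,0,0,4],[0,0,0,0],[0,0,0,0],[0,0,0,0],[0,0,0,0],[0,0,0,0]]]' && python3 -m jog '[[[0,0,0,0],[0,0,0,0],[0,0,0,0],[0,0,0,0],[0,0,0,0],[0,0,0,0],[0,0,0,0],[0,0,0,0]]]' 0 100; sh f.sh
```

```text
sc0 slot angle 75 contrast 58 centre [0.566  0.0263] area mm2 544.75
sc1 slot angle 48 contrast 21 centre [0.5597 0.104 ] area mm2 587.9375
sc3 slot angle 30 contrast 32 centre [0.5596 0.1044] area mm2 573.625
t: 21.45
tcp_pos: [0.5643, 0.1028, 0.3467]
tool_rot: [0.907, -0.42, 0.0, 0.0]
force: [-1.1, 0.8, 0.1]
finger_gap: 1.003
t: 22.45
tcp_pos: [0.5642, 0.1032, 0.3469]
tool_rot: [0.966, -0.258, 0.0, -0.0]
force: [-0.0, -0.5, -0.1]
finger_gap: 1.004
t: 23.45
tcp_pos: [0.5643, 0.1031, 0.3473]
tool_rot: [0.966, -0.258, 0.0, -0.0]
force: [0.4, -1.5, 5.0]
finger_gap: 0.435
[ 0.4 -1.5  5. ] [-0.022  0.256  0.035] [0.5643 0.1031 0.3473] [-0.8 29.1] 0.005
```

The gap is unchanged 3 mm lower, so the pads do hold the equator. Now a slow turn with torque readings to see whether it is at the stop.

```bash
python3 -m jog '[[[0,0,0,-1],[0,0,0,-1],[0,0,0,-1],[0,0,0,-1],[0,0,0,-1],[0,0,0,-1],[0,0,0,-1],[0,0,0,-1]]]' >/dev/null; sh f.sh
python3 -m jog '[[[0,0,0,-1],[0,0,0,-1],[0,0,0,-1],[0,0,0,-1],[0,0,0,-1],[0,0,0,-1],[0,0,0,-1],[0,0,0,-1]]]' >/dev/null; sh f.sh
python3 -m jog '[[[0,0,0,-2],[0,0,0,-2],[0,0,0,-2],[0,0,0,-2],[0,0,0,-2],[0,0,0,-2],[0,0,0,-2],[0,0,0,-2]]]' >/dev/null; sh f.sh
python3 -m jog '[[[0,0,0,-2],[0,0,0,-2],[0,0,0,-2],[0,0,0,-2],[0,0,0,-2],[0,0,0,-2],[0,0,0,-2],[0,0,0,-2]]]' >/dev/null; sh f.sh
python3 -m jog '[[[0,0,0,-2],[0,0,0,-2],[0,0,0,-2],[0,0,0,-2],[0,0,0,-2],[0,0,0,-2],[0,0,0,0],[0,0,0,0]]]' >/dev/null; sh f.sh
python3 - <<'E'
from slot import *
snap('scene','sc4')
P=[]
for n,c,z in (('sc0',(.5704,.0264),.222),('sc1',(.564,.1035),.222),('sc3',(.564,.1035),.220),('sc4',(.564,.1035),.220)):
    w=slot(n,c,z); P.append(cv2.resize(np.clip(w,0,255).astype('uint8')[:,:,::-1],(190,190),interpolation=cv2.INTER_CUBIC))
a=[]
for n in ('sc1','sc3','sc4'):
    i=ci(n)['im'][150:190,285:317,::-1]; a.append(cv2.resize(i,(253,316),interpolation=cv2.INTER_CUBIC))
o=np.vstack([np.hstack(P)[:,:759],np.hstack(a)]); cv2.imwrite('pics/cmp3.png',o)
E
```

```text
[-1.7 -2.4  4.4] [-0.446 -0.011 -0.154] [0.5643 0.1032 0.3473] [-0.8 37.1] -0.394
[-1.6 -0.4  5.3] [-0.228 -0.028  1.103] [0.5641 0.1031 0.3472] [-0.8 45. ] 1.005
[-0.6  3.8  4.4] [ 0.024 -0.14   0.313] [0.5643 0.1034 0.347 ] [-0.8 61.3] 0.162
[-0.9  5.2  3.4] [ 0.68   0.204 -0.07 ] [0.5638 0.1037 0.3466] [-0.8 77.3] -0.359
[-0.8  7.1  2.9] [0.823 0.229 0.066] [0.5639 0.1039 0.3466] [-0.8 89.2] 0.048
sc0 slot angle 72 contrast 56 centre [0.5662 0.0263] area mm2 557.4375
sc1 slot angle 45 contrast 19 centre [0.5599 0.104 ] area mm2 600.3125
sc3 slot angle 27 contrast 30 centre [0.5598 0.1044] area mm2 585.8125
sc4 slot angle 36 contrast 19 centre [0.5598 0.1044] area mm2 578.0625
```

View pics/cmp3.png

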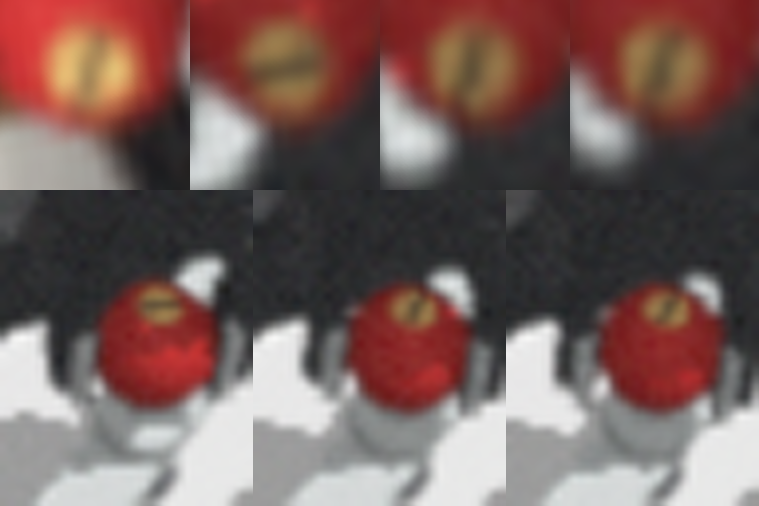

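In the rectified discs the slot turned about 118° clockwise between the first grasp and now. It then stayed put while the tool slipped another 60° with torque peaks near 1 N m, six times the friction, so it looks to be at the stop. I confirm with one more fresh grasp at 120 N and a finer slot fit.

```bash
python3 -m jog '[[[0,0,0,0],[0,0,0,0],[0,0,0,0],[0,0,0,8],[0,0,0,8],[0,0,0,8],[0,0,0,8],[0,0,0,8]]]' 100 >/dev/null; python3 -m jog '[[[0,0,0,8],[0,0,0,8],[0,0,0,4],[0,0,0,0],[0,0,0,0],[0,0,0,0],[0,0,0,0],[0,0,0,0]]]' > /dev/null; python3 -m jog '[[[0,0,0,0],[0,0,0,0],[0,0,0,0],[0,0,0,0],[0,0,0,0],[0,0,0,0],[0,0,0,0],[0,0,0,0]]]' 0 120; sh f.sh
python3 -m jog '[[[0,0,0,-1],[0,0,0,-1],[0,0,0,-1],[0,0,0,-1],[0,0,0,0],[0,0,0,0],[0,0,0,0],[0,0,0,0]]]' >/dev/null; sh f.sh
python3 -m jog '[[[0,0,0,-2],[0,0,0,-2],[0,0,0,-2],[0,0,0,-2],[0,0,0,0],[0,0,0,0],[0,0,0,0],[0,0,0,0]]]' >/dev/null; sh f.sh
python3 -m jog '[[[0,0,0,-6],[0,0,0,-6],[0,0,0,-6],[0,0,0,-6],[0,0,0,-6],[0,0,0,-6],[0,0,0,-6],[0,0,0,-6]]]' >/dev/null; sh f.sh
cat > fit.py <<'E'
from slot import *
def fit(n,c,z,cen,N=120,s=.00025):
    w=slot(n,c,z).sum(2); best=[]
    for a in np.arange(0,180,2):
        t=np.radians(a); r=np.arange(-16,17)
        for dx in range(-3,4):
            for dy in range(-3,4):
                mx=(cen[0]+dx+r*np.cos(t)).astype(np.float32)[None]; my=(cen[1]+dy-r*np.sin(t)).astype(np.float32)[None]
                f=lambda o:cv2.remap(w,(mx-o*np.sin(t)).astype(np.float32),(my-o*np.cos(t)).astype(np.float32),cv2.INTER_LINEAR).mean()
                best.append((f(0)-.5*(f(9)+f(-9)),a))
    best.sort(); print(n,'slot',best[0],np.mean([b[1] for b in best[:15]]).round(1))
E
python3 - <<'E'
from fit import *
import contextlib,io
snap('scene','sc5')
for n,z in (('sc1',.222),('sc3',.220),('sc4',.220),('sc5',.220)): fit(n,(.564,.1035),z,(59.5,41.5))
E
```

```text
t: 31.5
tcp_pos: [0.5643, 0.1031, 0.3474]
tool_rot: [0.966, -0.258, 0.0, -0.0]
force: [0.2, -0.7, 4.5]
finger_gap: 0.428
[ 0.2 -0.7  4.5] [-0.051  0.253  0.061] [0.5643 0.1031 0.3474] [-0.8 29.1] 0.007
[-0.6  0.   5. ] [0.136 0.243 1.415] [0.5642 0.1034 0.3474] [-0.7 32.9] 1.382
[-1.7 -1.7  5.5] [-0.455 -0.093 -0.006] [0.5642 0.1029 0.3474] [-0.8 41.2] 0.04
[-2.9  2.9  8.7] [ 0.251  0.463 -0.115] [0.5636 0.1041 0.3478] [-0.7 89.3] -0.842
sc1 slot angle 45 contrast 19 centre [0.5599 0.104 ] area mm2 600.3125
sc1 slot (np.float32(-59.23555), np.int64(12)) 12.0
sc3 slot angle 27 contrast 30 centre [0.5598 0.1044] area mm2 585.8125
sc3 slot (np.float32(-56.583237), np.int64(72)) 72.7
sc4 slot angle 36 contrast 19 centre [0.5598 0.1044] area mm2 578.0625
sc4 slot (np.float32(-53.111572), np.int64(72)) 72.4
sc5 slot angle 21 contrast 16 centre [0.5599 0.1044] area mm2 588.6250000000001
sc5 slot (np.float32(-52.11284), np.int64(76)) 75.7
```

A fresh turn of only 4° built up and held 1.4 N m, so this is a firm stop. The slot has turned 116–120°, within the 115–183° expected. The slips may have sprung it back a few degrees, so I finish with one clean nip of 4° without slipping, then release, rise and back away.

```bash
python3 -m jog '[[[0,0,0,0],[0,0,0,0],[0,0,0,0],[0,0,0,8],[0,0,0,8],[0,0,0,8],[0,0,0,8],[0,0,0,8]]]' 100 >/dev/null; python3 -m jog '[[[0,0,0,0],[0,0,0,0],[0,0,0,0],[0,0,0,0],[0,0,0,0],[0,0,0,0],[0,0,0,0],[0,0,0,0]]]' 0 120; sh f.sh
python3 -m jog '[[[0,0,0,-1],[0,0,0,-1],[0,0,0,-1],[0,0,0,-1],[0,0,0,0],[0,0,0,0],[0,0,0,0],[0,0,0,0]]]' >/dev/null; sh f.sh
```

```text
t: 36.55
tcp_pos: [0.5641, 0.1032, 0.3473]
tool_rot: [0.906, -0.422, 0.0, -0.0]
force: [-2.4, 1.4, 5.4]
finger_gap: 0.428
[-2.4  1.4  5.4] [ 0.032  0.258 -0.066] [0.5641 0.1032 0.3473] [-0.8 49.2] -0.07
[-2.3  1.5  6.1] [0.029 0.319 0.126] [0.564  0.1033 0.3473] [-0.8 53.1] 0.112
```

The torque is only 0.13 N m, so the rebound had loosened it. I continue in small nips until it holds firmly.

```bash
python3 -m jog '[[[0,0,0,-1],[0,0,0,-1],[0,0,0,0],[0,0,0,0],[0,0,0,0],[0,0,0,0],[0,0,0,0],[0,0,0,0]]]' >/dev/null; sh f.sh
```

```text
[-3.3  1.8  5.1] [0.105 0.301 0.403] [0.564  0.1034 0.3473] [-0.8 55.1] 0.352
```

```bash
python3 -m jog '[[[0,0,0,-1],[0,0,0,-1],[0,0,0,0],[0,0,0,0],[0,0,0,0],[0,0,0,0],[0,0,0,0],[0,0,0,0]]]' >/dev/null; sh f.sh
```

```text
[-2.5  1.8  5.8] [0.215 0.293 1.218] [0.5639 0.1036 0.3473] [-0.7 56.9] 1.196
```

It now holds 1.2 N m with no slip. I release, rise, move aside and check.

```bash
python3 -m jog '[[[0,0,0,0],[0,0,0,0],[0,0,0,0],[0,0,0,0],[0,0,0,0],[0,0,0,0],[0,0,0,0],[0,0,0,0]]]' 100 >/dev/null; python3 -m jog '[[[0,0,8,0],[0,0,20,0],[0,0,25,0],[0,0,25,0],[0,0,25,0],[0,0,10,0],[-10,-30,0,0],[-10,-40,0,0]]]';python3 -m jog '[[[-10,-40,0,0],[-10,-40,0,0],[-10,-40,0,0],[-10,-40,0,0],[-10,-40,0,0],[0,-10,0,0],[0,0,0,0],[0,0,0,0]]]'
python3 - <<'E'
from fit import *
snap('scene','sc6'); snap('top','top2')
fit('sc6',(.564,.1035),.220,(59.5,41.5))
a=cv2.resize(ci('sc6')['im'][125:245,235:365,::-1],(390,360),interpolation=cv2.INTER_CUBIC)
b=cv2.resize(ci('top2')['im'][120:290,120:305,::-1],(392,360),interpolation=cv2.INTER_CUBIC)
cv2.imwrite('pics/fin.png',np.hstack([a,b]))
d0=ci('top0')['im'];d2=ci('top2')['im']
# bystander shift check by phase correlation
for n,(x,y) in dict(dish=(145,252),box=(352,232),bottle=(247,270),orange=(154,200),purple=(216,147)).items():
    f=lambda d:cv2.cvtColor(d[y-24:y+24,x-24:x+24],cv2.COLOR_RGB2GRAY).astype(np.float32)
    print(n,np.round(cv2.phaseCorrelate(f(d0),f(d2)),2) if 0 else [round(float(v),2) for v in cv2.phaseCorrelate(f(d0),f(d2))[0]])
E
```

```text
t: 41.55
tcp_pos: [0.5437, 0.0331, 0.4597]
tool_rot: [0.875, -0.483, -0.0, 0.0]
force: [0.8, -0.2, -1.1]
finger_gap: 0.996
t: 42.55
tcp_pos: [0.4942, -0.1758, 0.4597]
tool_rot: [0.875, -0.484, -0.0, -0.0]
force: [-0.3, 1.0, 0.6]
finger_gap: 1.001
sc6 slot angle 81 contrast 43 centre [0.5599 0.1044] area mm2 560.125
sc6 slot (np.float32(-77.52905), np.int64(70)) 70.0
dish [-0.0, -0.04]
box [0.11, -0.32]
bottle [-0.18, 0.07]
orange [-0.02, -0.01]
purple [-0.08, -0.02]
```

View pics/fin.png

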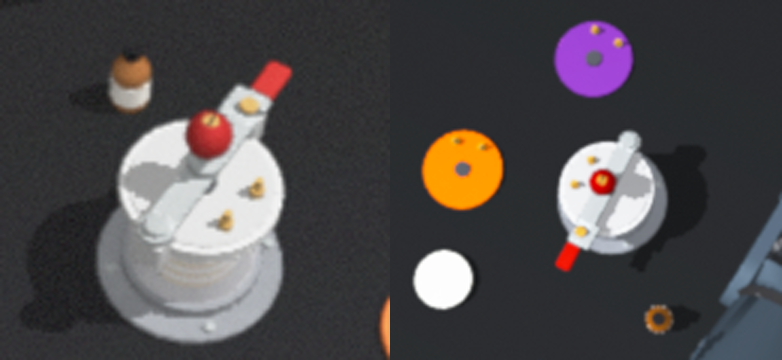

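The final views show the bar across the lid with the stud head in its notch, the lid level in its collar, and nothing around the jar moved. The slot is at 70°, so the knob turned about 122° in all and is at its stop. I hand in.

```bash
python3 -c "
from station import manip
print(manip.sign_off())"
```

```text
the job is handed in; nothing more can be done
None
```

The jar is closed, and I handed the job in at about 43 s of the 64 s allowed.

**Clamp bar:** I gripped the bar by its red handle and swung it about 63° until it pressed on its stop with 18 N. The wrist picture then showed the stud head on the bar's centreline, in the notch, before I touched the knob.

**Ball knob:** I screwed the knob clockwise to its stop. The slot had turned about 122° by the end, against the 115–183° expected.
- The fingers slipped on the ball at the stop several times, with torque peaks up to 1.4 N m.
- The rebound from one slip loosened the knob by a few degrees. I took a fresh grasp and tightened it again; it held 1.2 N m without slipping before I let go.

**Last checks:** The final pictures show the lid seated in its collar and the bar home. The dish, slide box, bottle and look-alikes moved no more than 0.35 pixel in the top view. The gripper was open, clear and reading no force.

**What was less certain:**
- The single torque readings while slipping were erratic, some even negative. I judged the stop from the steady readings and the slot angle.
- My slot-angle fit is good to only about 4°, and its first version gave wrong angles, so I replaced it.
- I did not measure directly how hard the lid is pressed.

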